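Put the steel calibration weights back in their sliding-lid box

ROBOT

A 6-joint arm with a two-finger parallel gripper is mounted at the origin on a cart in front of the work surface, level with it; the furniture and walls round the work are solid. World frame = base frame: x ahead of the robot, y to its left, z up, the work surface at z = 0. Lengths are in mm, angles in rad, forces in N, time in s.
With the tool pointing down it reaches from about 350 to 775 mm from the base axis. Payload 7.3 kg.
Tool frame: the origin (TCP) lies midway between the tips of the shut fingers; the grasp point (between the pads) lies 19 mm behind it; z points along the fingers, y is the line along which they close (so a half turn about z gives the same grasp; the last joint's range is limited). The gripper opens to 92 mm and grips with 3 to 60 N. Pads are 19 mm wide; open, the fingers measure 130 mm over their backs; the gripper's body (75 mm by 190 mm) begins 47 mm behind the grasp point.
Start: joints at [0.997, 0.342, 1.524, -0, 1.275, -0.146], TCP at [217.795, 477.713, 226.741] pointing down, gripper open.
Joint ranges: [-2.53, 2.53], [-0.77, 2.02], [0.04, 2.7], [-1, 4.14], [0.28, 2.66], [-3.11, 3.11]. Speed limits (rad/s): [2.57, 2.57, 3.14, 3.14, 3.14, 3.14].

INTERFACE

Orientations are given as [roll, pitch, yaw] about the fixed x, y, z axes, in that order (R = Rz(yaw) Ry(pitch) Rx(roll)).
In Python, from plant import monitor, optics, workorder gives the robot as it stands. The module is installed in compiled form; this text tells all that it offers.
- The arm moves only by the tool servo_tool, never from a script. Its arguments are lists of equal length, an entry for each row: "linear": the shift along the tool's x, y, z as a fraction of full scale, a list of three; "spin": the turn about the tool's z as a fraction of full scale. In form: {"linear": [[dx, dy, dz], ...], "spin": [spin, ...]}. A call has exactly 8 rows; each row shifts and turns the commanded pose from where the row before left it, along the tool's axes as they then stand; what a row does not reach is not made up. Full scale, the value 1, is 200 mm for a shift and 90 degrees for a turn. A row lasts 1/8 s, in which the tool goes at most 62.5 mm and 10.7 degrees, less where a joint would pass 70% of its speed; a pose out of reach is approached as far as the arm can. A call with a number of a shift or a turn outside -1 to 1 is refused whole. A call with a gripper value outside its range is refused whole. "hand" is the opening, from -1 (shut) to 1 (fully open), set as the call begins (left out, the last holds). The fingers move at their own pace and stop on an object; the grip force is fixed at half the most. Time passes only in rows, so rows that do not move let the fingers close, or fill a call up. It gives the time, the measured TCP pose, the force, the opening and the grip force at its end, in the units of the state.
- monitor.get_obs(): the state, without advancing time (a new reading comes with each control period).
- optics.capture(name): name is "scene" or "top" or "wrist"; returns a dict with "frame" (480x640x3 uint8, blue, green, red), "K" (3x3 intrinsics, pixels), "D" ([k1, k2, p1, p2, k3] as OpenCV has them; the pictures are not rectified), "world_to_cam" (4x4, takes a point from world to camera coordinates). Camera axes: x right, y down, z forward; pixel columns grow to the right and rows downward; lengths in mm; the calibration is good to about 2 mm. A picture is of the moment at which its call begins. There is no depth.
- workorder.close_job(): hands the job in; it is judged then, once.
The state is a dict: "time": time; "joint_positions": joint angles; "dq": joint speeds; "tau": joint torques, N m; "tool_pos": TCP position; "tcp_rot": TCP orientation; "contact_force": force on the tool from outside, world axes, zero at the start; "moment": the same for the moment, N m; "grip_width": finger opening in mm; "finger_force": force on a finger pad.
Only numpy, scipy, OpenCV 4.12 (cv2) and the standard library are available. Lean on these libraries where they do the work, as an engineer would, in place of code of your own. Each camera call takes 0.05 s, during which the arm holds its last target. There are 200 camera calls.

TASK

The balance check is finished: put the four steel calibration weights (one still stands on the balance pan) back upright into the weight box, each all the way down in the well of its own size, then shut the box. Slide the clear lid fully open by its knob before loading and slide it fully shut at the end. The two brass weights belong to another set: leave them where they stand, and do not let any weight fall over.

Things in the scene. Friction and masses are not known exactly. Their poses are not given: they have to be found in the camera images.
- steel_500: 500 g steel calibration weight: upright cylinder 44 mm in diameter with a knob on top, 70 mm high overall; the top 13 mm is the round knob, 26 mm in diameter, on a neck 6 mm high. Origin: centre of the underside, z up. Starts on the balance pan. Its well: box x = 0, y = -77 mm, 52 mm wide, floor 5 mm above the bench.
- steel_200: 200 g steel calibration weight: upright cylinder 33 mm in diameter with a knob on top, 55 mm high overall; the top 13 mm is the round knob, 21 mm in diameter, on a neck 6 mm high. Origin: centre of the underside, z up. Starts on the bench. Its well: box x = 0, y = -22.5 mm, 41 mm wide, floor 20 mm above the bench.
- steel_100: 100 g steel calibration weight: upright cylinder 26 mm in diameter with a knob on top, 45 mm high overall; the top 13 mm is the round knob, 17 mm in diameter, on a neck 6 mm high. Origin: centre of the underside, z up. Starts on the bench. Its well: box x = 0, y = +23 mm, 34 mm wide, floor 30 mm above the bench.
- steel_50: 50 g steel calibration weight: upright cylinder 19 mm in diameter with a knob on top, 34 mm high overall; the top 13 mm is the round knob, 13 mm in diameter, on a neck 6 mm high. Origin: centre of the underside, z up. Starts on the bench. Its well: box x = 0, y = +61.5 mm, 27 mm wide, floor 41 mm above the bench.
- brass_200: 200 g brass (yellow) calibration weight: upright cylinder 33 mm in diameter with a knob on top, 55 mm high overall; the top 13 mm is the round knob, 21 mm in diameter, on a neck 6 mm high. Origin: centre of the underside, z up. Look-alike from another set; loose on the bench, not to be moved.
- brass_100: 100 g brass (yellow) calibration weight: upright cylinder 26 mm in diameter with a knob on top, 45 mm high overall; the top 13 mm is the round knob, 17 mm in diameter, on a neck 6 mm high. Origin: centre of the underside, z up. Look-alike from another set; loose on the bench, not to be moved.
- weight_box: Fixed dark wooden box, 126 (x) by 224 (y) by 90 mm, yaw within 0.25 rad. Origin: centre of the underside, z up. Its pale block (top at z = 55 mm) has four wells in a row along y, largest at -y; in its own well each weight's top is at z = 75 mm, in a smaller one too high for the lid. Lid tracks on both long sides, tops at 90 mm, 107 mm clear between: open fingers only partly there.
- lid (a joint): The clear lid's slide, m: 0 = fully shut, 0.190 = fully open (stop). It opens along the box's +y, overhanging that end, and starts up to 0.04 open. Friction about 1.5 N; it stays where it is left. Its top is 85 mm above the bench; fully open, its edge is 21 mm past the axis of the 50 g well.
- lid_knob (a point): Centre of the top of the lid's black round knob, 105 mm above the bench; knob 22 mm in diameter, 20 mm high, on the box's x = 0, at y = -80 mm when shut; it moves with the lid.
- balance: White top-pan balance, fixed, 256 mm (x) by 190 mm (y), 72 mm high, display towards the robot. Round pan 90 mm in diameter, its top 83 mm above the bench, centred at x = +11 mm, y = 0 of the origin (on the underside).
Things that resemble listed ones, but are neither listed nor needed, are in the scene too. Leave any blue or pink look-alike of the steel_100 alone.

How it is judged:
By the outcome, as a careful person would: the job done as asked, in the order asked, and still so for the second after the job is handed in, with the robot touching nothing.
It also fails if it takes over 128 s, if anything falls off the work surface, if the arm or the gripper's body presses on something with over 40 N, if the wrist force passes 120 N, or if a joint passes its speed limit or range.

## Working session

There is one attempt and no reset: what is moved stays moved. The work goes in short steps, Python scripts to look and compute and a tool call to move; the robot and the scene stay as the last step left them, time stands still between calls to the robot, and variables do not carry over. Pictures are saved under pics/ and viewed, at most 14 in all, crops included, and the job is handed in when it is done.

Besides the shell and the picture viewer there is one more tool, called after "Emit:" as name([rows], argument=value, ...), one row to a line, values as JSON. servo_tool: Moves the arm, as the interface text tells. Shift numbers are shares of 200 mm and turn numbers shares of 90 degrees, none past 1 either way. Its arguments: {"type":"object","properties":{"linear":{"type":"array","items":{"type":"array","items":{"type":"number","minimum":-1,"maximum":1}}},"spin":{"type":"array","items":{"type":"number","minimum":-1,"maximum":1}},"hand":{"type":"number"}},"required":["linear","spin"]}

```bash
mkdir -p pics; ls; python3 - <<'E'
from plant import monitor, optics
import cv2
o=monitor.get_obs(); print(o)
for n in("scene","top","wrist"):
    c=optics.capture(n); cv2.imwrite(f"pics/{n}0.png",c["frame"]); print(n,c["K"].tolist(),c["D"],c["world_to_cam"].round(3).tolist())
E
```

```text
pics
{'time': 0.0, 'joint_positions': array([ 9.97052101e-01,  3.42697915e-01,  1.52500017e+00,  2.79993539e-06,
        1.27537566e+00, -1.46012983e-01]), 'dq': array([-2.03386170e-04, -1.53785186e-03, -9.48742014e-05, -2.61616075e-03,
        2.75439445e-04, -3.54215949e-04]), 'tau': array([-9.92117066e-06, -4.31260514e+01, -2.44213378e+01,  7.18127307e-02,
        5.61614684e-02, -1.50177661e-04]), 'tool_pos': array([217.54383506, 477.37598418, 226.06370818]), 'tcp_rot': array([-3.14012771e+00, -2.18139524e-04,  2.71386043e+00]), 'contact_force': array([0.20901298, 0.32693489, 0.4697089 ]), 'moment': array([ 0.03912883, -0.05695486, -0.00057193]), 'finger_force': 0.0, 'grip_width': 91.86144259204677}
scene [[580.4651606345367, 0.0, 332.21521192071236], [0.0, 580.4651606345367, 238.1224597247493], [0.0, 0.0, 1.0]] [0.05999606 0.         0.         0.         0.        ] [[0.823, -0.567, 0.01, -460.533], [-0.346, -0.517, -0.783, 215.049], [0.45, 0.641, -0.622, 945.348], [0.0, 0.0, 0.0, 1.0]]
top [[557.7083718630637, 0.0, 317.86747588111916], [0.0, 557.7083718630637, 248.59917172600103], [0.0, 0.0, 1.0]] [-0.1722927  0.         0.         0.         0.       ] [[0.037, -0.999, -0.005, -92.71], [-0.975, -0.035, -0.221, 526.132], [0.221, 0.013, -0.975, 1292.535], [0.0, 0.0, 0.0, 1.0]]
wrist [[373.4995268543342, 0.0, 321.4606921771238], [0.0, 373.4995268543342, 242.31166488244756], [0.0, 0.0, 1.0]] [-0.02208321  0.          0.          0.          0.        ] [[0.415, 0.91, -0.002, -524.619], [0.88, -0.401, 0.255, -30.759], [0.231, -0.108, -0.967, 390.004], [0.0, 0.0, 0.0, 1.0]]
```

View pics/top0.png

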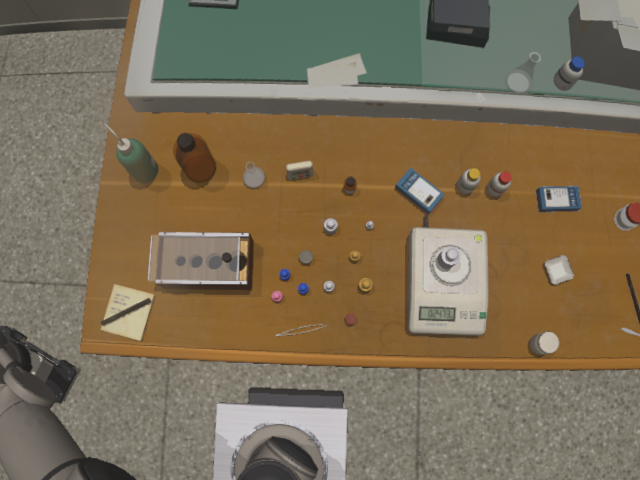

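View pics/scene0.png

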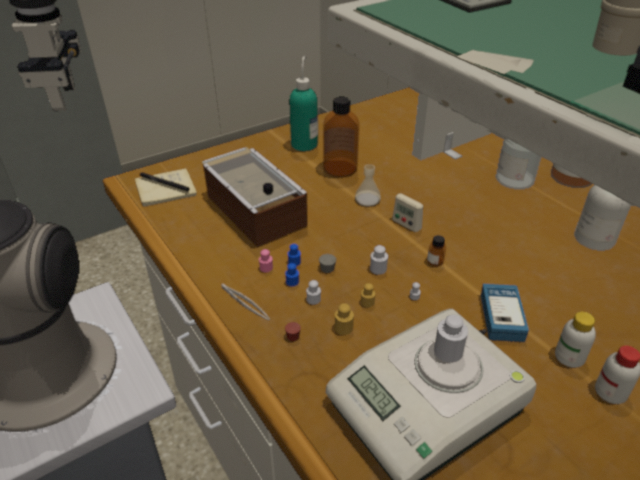

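The top view shows the box at about (200,258) with its lid knob at (227,258). The steel candidates are at (330,226), (329,286), (370,225) and on the pan at (449,260). Brass is at (354,256) and (365,284), and the blue, pink and dark look-alikes are further left. The scene view agrees. Next, an enlarged crop and a coarse triangulation.

```bash
cat > h.py <<'E'
import numpy as np, cv2
from plant import monitor, optics
def ray(c,uv):
    p=cv2.undistortPoints(np.array([[uv]],float),c["K"],c["D"])[0,0]
    W=c["world_to_cam"];R=W[:3,:3];o=-R.T@W[:3,3]
    d=R.T@np.array([p[0],p[1],1]);return o,d/np.linalg.norm(d)
def plane(c,uv,z):
    o,d=ray(c,uv);return o+d*(z-o[2])/d[2]
def tri(*cu):
    A=np.zeros((3,3));b=np.zeros(3);L=[]
    for c,uv in cu:
        o,d=ray(c,uv);P=np.eye(3)-np.outer(d,d);A+=P;b+=P@o;L.append((o,d))
    X=np.linalg.solve(A,b)
    return X,[round(float(np.linalg.norm((np.eye(3)-np.outer(d,d))@(X-o))),1) for o,d in L]
def proj(c,X):
    W=c["world_to_cam"];return cv2.projectPoints(np.atleast_2d(np.array(X,float)),cv2.Rodrigues(W[:3,:3])[0],W[:3,3],c["K"],c["D"])[0].reshape(-1,2)
def totool(v,yaw):  # world shift mm -> tool-axis fractions of 200mm
    c,s=np.cos(yaw),np.sin(yaw);return np.array([c*v[0]+s*v[1],s*v[0]-c*v[1],-v[2]])/200
E
python3 - <<'E'
from h import *
t=optics.capture("top");s=optics.capture("scene")
cu={"s200":((330,222),(380,250)),"s100":((329,284),(314,286)),"s50":((370,223),(415,287)),"b100":((354,254),(369,288)),"b200":((365,282),(344,310)),"s500":((450,252),(453,320)),"lk":((227,257),(268,185))}
for n,(a,b) in cu.items():
    X,e=tri((t,a),(s,b));print(n,X.round(0),e)
for uv in((150,233),(252,235),(251,288),(150,285)):print("box",plane(t,uv,90).round(0))
a=cv2.resize(t["frame"][200:320,140:400],None,fx=3,fy=3,interpolation=2)[:,:780]
b=cv2.resize(s["frame"][230:350,240:500],None,fx=2,fy=2,interpolation=2)
im=np.zeros((600,780,3),np.uint8);im[:360]=a;im[360:600,:520]=b
cv2.imwrite("pics/crop1.png",im)
W=optics.capture("wrist")["world_to_cam"];R=W[:3,:3];print("wristcam",-R.T@W[:3,3],R[2],monitor.get_obs()["tool_pos"])
E
```

```text
s200 [ 601. -101.   46.] [0.3, 0.3]
s100 [ 447. -104.   34.] [0.1, 0.1]
s50 [ 607. -201.   24.] [0.8, 0.8]
b100 [ 526. -164.   34.] [1.5, 1.5]
b200 [ 453. -190.   42.] [0.8, 0.8]
s500 [ 512. -376.  145.] [0.6, 0.6]
lk [492. 137. 105.] [1.0, 1.0]
box [546. 334.  90.]
box [550.  84.  90.]
box [422.  79.  90.]
box [419. 321.  90.]
wristcam [154.75216929 506.96490349 384.21235643] [ 0.23166729 -0.10707671 -0.96688409] [217.71821233 477.58892083 226.48933189]
```

View pics/crop1.png

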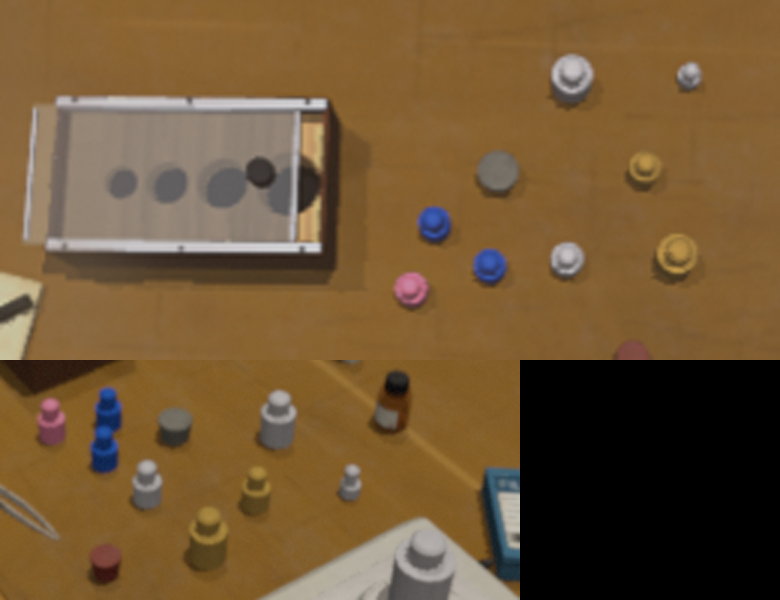

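The steel knobs are confirmed in the top crop: 200 g at (571,72), 50 g at (690,73) and 100 g at (567,256), with the 500 g on the pan. Brass is at (645,165) and (678,252), and the blue, pink and grey pieces are look-alikes. The lid knob is at (260,172).

Emit:
servo_tool([
  [0,0,-0.05],
  [0,0,-0.05],
  [0,0,-0.05],
  [0,0,-0.05],
  [0,0,-0.05],
  [0,0,-0.05],
  [0,0,0],
  [0,0,0],
], spin=[0.104,0.104,0.104,0.104,0.104,0.104,0.104,0])

```text
time: 1.3
tool_pos: [217.8, 477.6, 286.7]
tcp_rot: [-3.142, 0.0, 1.572]
contact_force: [0.6, 0.9, -0.5]
grip_width: 91.7
finger_force: 0.0
```

Emit:
servo_tool([
  [-0.21,0.2,0],
  [-0.21,0.2,0],
  [-0.21,0.2,0],
  [-0.21,0.2,0],
  [-0.21,0.2,0],
  [-0.21,0.2,0],
  [-0.18,0.16,0],
  [0,0,0],
], spin=[0,0,0,0,0,0,0,0])

```text
time: 2.3
tool_pos: [491.3, 187.1, 286.0]
tcp_rot: [-3.141, 0.001, 1.569]
contact_force: [0.5, -0.1, 0.0]
grip_width: 91.9
finger_force: 0.0
```

```bash
python3 - <<'E'
from h import *
import pickle
c=optics.capture("wrist");o=monitor.get_obs();print(o["tool_pos"],o["tcp_rot"],o["time"])
cv2.imwrite("pics/w1.png",c["frame"]);pickle.dump(c,open("w1.pkl","wb"))
E
```

```text
[490.04300675 188.51078522 286.12584862] [-3.14029891e+00 -6.43852973e-05  1.57021215e+00] 2.35
```

View pics/w1.png

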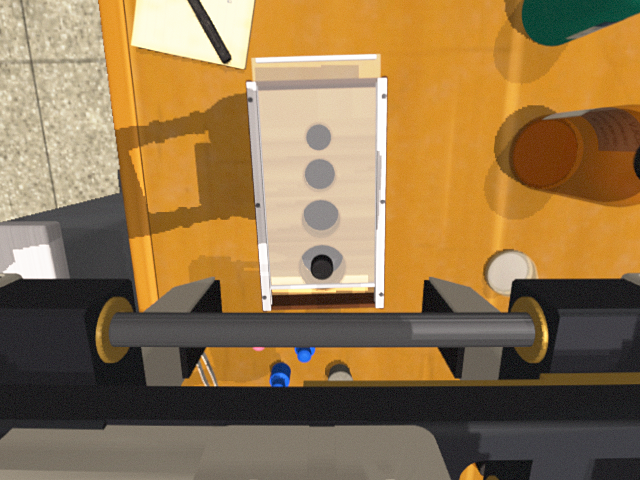

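The wrist view shows the box with its tracks and screws near (250,99), (384,96), (264,297) and (381,295). The wells are at (318,137), (320,174), (321,215) and (322,263), and the lid knob at (322,267). I'll move the camera 60 mm toward −y for a second view.

Emit:
servo_tool([
  [0.1,0,-0.05],
  [0.2,0,-0.05],
  [0.1,0,0],
  [0,0,0],
  [0,0,0],
  [0,0,0],
  [0,0,0],
  [0,0,0],
], spin=[0,0,0,0,0,0,0,0])

```text
time: 3.35
tool_pos: [489.8, 269.1, 306.8]
tcp_rot: [3.141, -0.0, 1.57]
contact_force: [1.1, 0.1, 0.6]
grip_width: 91.8
finger_force: 0.0
```

```bash
cat > box.py <<'E'
from h import *
import pickle
c1=pickle.load(open("w1.pkl","rb"))
c2=optics.capture("wrist");pickle.dump(c2,open("w2.pkl","wb"))
def blobs(c,guess,lo,hi,thr,r=14):
    g=cv2.cvtColor(c["frame"],cv2.COLOR_BGR2GRAY);n,l,s,ce=cv2.connectedComponentsWithStats((g<thr).astype(np.uint8))
    out=[(ce[i],s[i,4]) for i in range(1,n) if lo<s[i,4]<hi and np.linalg.norm(ce[i]-guess)<r]
    return min(out,key=lambda q:np.linalg.norm(q[0]-guess)) if out else None
G={"well50":((318,137),55),"well100":((320,174),55),"well200":((321,215),55),"knob":((322,267),105),"s1":((250,99),90),"s2":((384,96),90),"s3":((258,205),90),"s4":((382,201),90),"s5":((264,297),90),"s6":((381,295),90)}
for k,(g,z) in G.items():
    thr,lo,hi=(60,100,900) if k=="knob" else (150,200,2500) if k[0]=="w" else (140,3,40)
    b1=blobs(c1,np.array(g),lo,hi,thr,14 if k[0]!="s" else 7)
    g2=proj(c2,plane(c1,b1[0] if b1 else g,z))[0]
    b2=blobs(c2,g2,lo,hi,thr,14 if k[0]!="s" else 7)
    if not(b1 and b2): print(k,b1,b2,g2);continue
    X,e=tri((c1,b1[0]),(c2,b2[0]));print(k,b1[1],b2[1],"tri",X.round(1),e,"plane",plane(c1,b1[0],z).round(1),plane(c2,b2[0],z).round(1))
E
python3 box.py
```

```text
well50 468 341 tri [487.  262.8  46.2] [0.0, 0.0] plane [487.1 262.7  55. ] [487.1 264.4  55. ]
well100 668 433 tri [488.1 225.5  44.7] [0.2, 0.2] plane [488.  226.3  55. ] [488.3 228.2  55. ]
well200 778 467 tri [489.2 180.9  40.8] [0.1, 0.1] plane [489.2 183.6  55. ] [489.3 186.2  55. ]
knob (array([321.37383178, 266.46028037]), np.int32(428)) None [322.75069102 333.46155441]
s1 None None [259.2093306  188.49661691]
s2 (array([383. ,  95.8]), np.int32(10)) None [377.86369708 185.90614959]
s3 None None [265.93466338 278.40645407]
s4 14 14 tri [549.3 202.7  89.1] [0.2, 0.2] plane [548.9 202.9  90. ] [549.3 203.   90. ]
s5 None None [270.93086224 357.05607775]
s6 8 12 tri [550.4 108.9  92.1] [0.6, 0.6] plane [550.2 108.   90. ] [551.4 107.5  90. ]
```

```bash
python3 - <<'E'
from h import *
import pickle
c1=pickle.load(open("w1.pkl","rb"))
for uv,z in (((321.4,266.5),105),((321.4,266.5),95),((250,99),90),((384,96),90),((258,205),90),((264,297),90),((381,295),90)):print(uv,plane(c1,uv,z).round(1))
im=c1["frame"][50:315,235:400];cv2.imwrite("pics/w1c.png",cv2.resize(im,None,fx=2.2,fy=2.2,interpolation=2))
t=optics.capture("top");print(tri((c1,(321.4,266)),(t,(140+260/3,200+170/3))))
E
```

```text
(321.4, 266.5) [490.1 142.7 105. ]
(321.4, 266.5) [490.1 139.3  95. ]
(250, 99) [426.6 295.1  90. ]
(384, 96) [546.1 297.3  90. ]
(258, 205) [429.6 199.6  90. ]
(264, 297) [431.4 104.9  90. ]
(381, 295) [550.7 106.9  90. ]
(array([491.54867084, 140.29452149,  98.34307101]), [1.6, 1.6])
```

View pics/w1c.png

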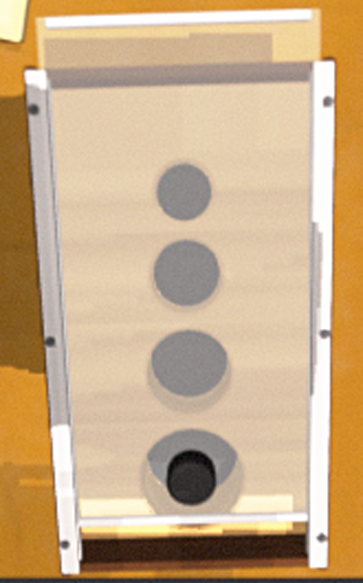

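Screw fit: box origin (488.7, 201.1), yaw about 0.025. Lid knob at about (490.3, 140.5), so the lid is about 20 mm open. Next I move above the knob with the hand half open.

Emit:
servo_tool([
  [0,0,0],
  [-0.161,-0.003,0.1],
  [-0.161,-0.003,0.15],
  [-0.161,-0.003,0.2],
  [-0.16,-0.004,0.2],
  [0,0,0.2],
  [0,0,0.034],
  [0,0,0],
], spin=[-0.016,0,0,0,0,0,0,0], hand=0)

```text
time: 4.45
tool_pos: [490.8, 141.3, 130.6]
tcp_rot: [3.141, -0.0, 1.596]
contact_force: [-0.2, 0.3, 0.6]
grip_width: 46.1
finger_force: 0.0
```

```bash
python3 - <<'E'
from h import *
c=optics.capture("scene")
o=monitor.get_obs();print(o["tool_pos"],o["tcp_rot"],o["grip_width"])
cv2.imwrite("pics/s2.png",cv2.resize(c["frame"][120:280,160:380],None,fx=3,fy=3))
E
```

```text
[491.21424998 141.4607956  131.26335603] [ 3.13929098e+00 -3.52838892e-04  1.59635458e+00] 45.760332583650595
```

View pics/s2.png

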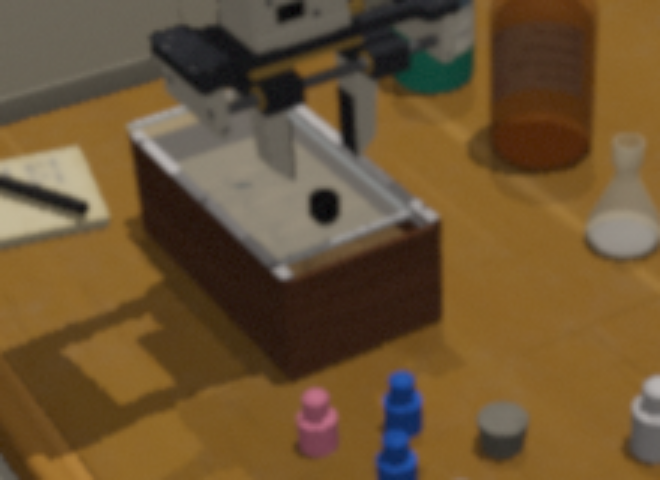

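The scene crop shows the fingertips straddling above the black knob at (324,205), clear of the tracks. Next I descend, grip and slide.

Emit:
servo_tool([
  [0,0,0.1],
  [0,0,0.07],
  [0,0,0.035],
  [0,0,0],
  [0,0,0],
  [0,0,0],
  [0,0,0],
  [0,0,0],
], spin=[0,0,0,0,0,0,0,0])

```text
time: 5.5
tool_pos: [490.3, 140.9, 89.1]
tcp_rot: [3.141, -0.0, 1.595]
contact_force: [0.3, -0.5, 0.9]
grip_width: 45.8
finger_force: 0.0
```

Emit:
servo_tool([
  [0,0,0],
  [0,0,0],
  [0,0,0],
  [0,0,0],
  [0,0,0],
  [0.01,0,0],
  [0.02,0,0],
  [0.02,0,0],
], spin=[0,0,0,0,0,0,0,0], hand=-1)

```text
time: 6.5
tool_pos: [491.0, 150.7, 89.0]
tcp_rot: [3.14, 0.0, 1.595]
contact_force: [6.0, -1.4, -4.0]
grip_width: 20.8
finger_force: 30.0
```

Emit:
servo_tool([
  [0.1,0,0],
  [0.14,0,0],
  [0.14,0,0],
  [0.14,0,0],
  [0.14,0,0],
  [0.09,0,0],
  [0.02,0,0],
  [0,0,0],
], spin=[0,0,0,0,0,0,0,0])

```text
time: 7.5
tool_pos: [487.0, 305.5, 89.0]
tcp_rot: [3.14, -0.001, 1.596]
contact_force: [4.7, 1.9, -2.0]
grip_width: 20.7
finger_force: 30.0
```

Emit:
servo_tool([
  [0.01,0,0],
  [0.01,0,0],
  [0.01,0,0],
  [0.01,0,0],
  [0.01,0,0],
  [0,0,0],
  [0,0,0],
  [0,0,0],
], spin=[0,0,0,0,0,0,0,0])

```text
time: 8.5
tool_pos: [486.8, 312.6, 89.0]
tcp_rot: [3.141, 0.003, 1.595]
contact_force: [5.3, -8.5, 0.2]
grip_width: 21.0
finger_force: 30.0
```

Emit:
servo_tool([
  [0,0,0],
  [0,0,0],
  [0,0,0],
  [0,0,-0.15],
  [0,0,-0.25],
  [-0.15,0,-0.25],
  [-0.25,0,-0.25],
  [-0.2,0,-0.1],
], spin=[0,0,0,0,0,0,0,0], hand=0)

```text
time: 9.5
tool_pos: [489.1, 200.0, 286.0]
tcp_rot: [3.138, -0.001, 1.596]
contact_force: [0.7, -0.1, -1.1]
grip_width: 46.0
finger_force: 0.0
```

```bash
python3 - <<'E'
from h import *
import pickle
c=optics.capture("wrist");o=monitor.get_obs();print(o["tool_pos"],o["tcp_rot"],o["time"])
pickle.dump(c,open("w3.pkl","wb"))
p=proj(c,[(488,200,55)])[0].astype(int);print(p)
im=c["frame"][0:300,200:440];cv2.imwrite("pics/w3.png",cv2.resize(im,None,fx=2,fy=2,interpolation=2))
E
```

```text
[489.94270976 196.17552603 287.78451552] [3.13515710e+00 1.33806022e-03 1.59388572e+00] 9.55
[320 211]
```

View pics/w3.png

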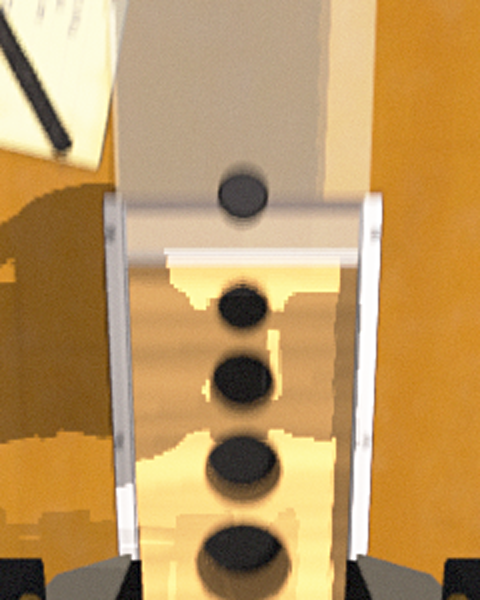

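The lid is open and the knob is at (243,195) in the crop. All four open wells are visible at x of about 243, y 306, 380, 460 and 550, with the image slightly blurred by motion. A static capture gives the well centres, and then I move over the weights.

```bash
cat > wells.py <<'E'
from h import *
c=optics.capture("wrist");o=monitor.get_obs();print(o["tool_pos"],o["tcp_rot"])
g=cv2.cvtColor(c["frame"],cv2.COLOR_BGR2GRAY)
for n,y,d in(("50",61.5,27),("100",23,34),("200",-22.5,41),("500",-77,52)):
    p=proj(c,[(488.7-.025*y,201.1+y,55)])[0]
    h=int(d*.75);x0,y0=int(p[0])-h,int(p[1])-h
    m=(g[y0:y0+2*h,x0:x0+2*h]<70).astype(np.uint8)
    k,l,s,ce=cv2.connectedComponentsWithStats(m);i=1+np.argmax(s[1:,4]);x,yy,w,hh,a=s[i]
    top=plane(c,(x0+x+w/2-.5,y0+yy-.5),55);L=plane(c,(x0+x-.5,y0+ce[i][1]),55);R=plane(c,(x0+x+w-.5,y0+ce[i][1]),55)
    print(n,"pix",p.round(1),"cx",((L+R)/2)[0].round(1),"w",(R-L)[0].round(1),"cy",(top[1]-d/2).round(1))
E
python3 wells.py
```

```text
[489.71884551 198.25246128 286.09481844] [ 3.13651466e+00 -1.98969286e-04  1.59239468e+00]
50 pix [319.7 146.2] cx 487.5 w 25.3 cy 261.5
100 pix [319.8 184.4] cx 488.3 w 30.1 cy 224.3
200 pix [319.9 227.1] cx 489.7 w 36.3 cy 179.3
500 pix [320.1 275.2] cx 490.8 w 88.5 cy 67.8
```

Emit:
servo_tool([
  [-0.25,0.02,0],
  [-0.25,0.02,0],
  [-0.25,0.02,0],
  [-0.25,0.02,0],
  [-0.25,0.02,0],
  [-0.25,0.02,0],
  [-0.2,0,0],
  [0,0,0],
], spin=[0,0,0,0,0,0,0,0])

```text
time: 10.6
tool_pos: [521.1, -140.2, 281.8]
tcp_rot: [-3.14, -0.001, 1.592]
contact_force: [-0.4, 0.5, 0.4]
grip_width: 45.8
finger_force: 0.0
```

```bash
python3 - <<'E'
from h import *
import pickle
c=optics.capture("wrist");o=monitor.get_obs();print(o["tool_pos"],o["tcp_rot"],o["time"])
pickle.dump(c,open("w4.pkl","wb"))
cv2.imwrite("pics/w4.png",c["frame"])
E
```

```text
[ 521.0595049  -138.65001913  282.03466188] [-3.14009282e+00 -1.50584260e-03  1.59373114e+00] 10.65
```

View pics/w4.png

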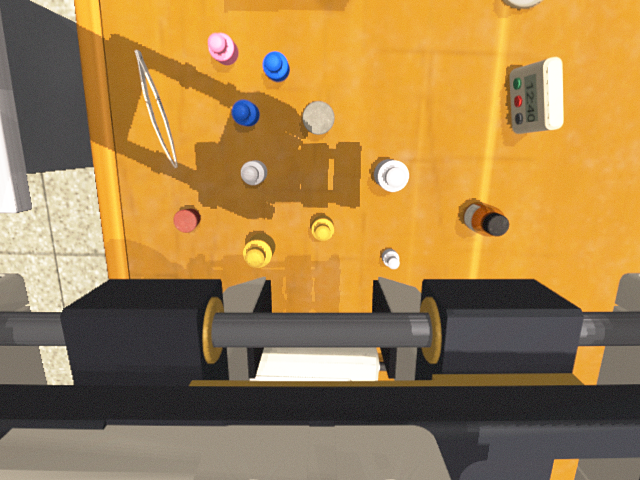

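The wrist view shows steel_100 with its knob at (249,173), steel_200 at (393,176) and steel_50 at (391,261). Brass is at (257,253) and (322,229). Next is a second viewpoint.

Emit:
servo_tool([
  [0.1,0,0],
  [0.15,0,0],
  [0.05,0,0],
  [0,0,0],
  [0,0,0],
  [0,0,0],
  [0,0,0],
  [0,0,0],
], spin=[0,0,0,0,0,0,0,0])

```text
time: 11.65
tool_pos: [519.6, -79.0, 283.0]
tcp_rot: [-3.141, -0.0, 1.595]
contact_force: [-0.1, -0.4, 0.1]
grip_width: 46.0
finger_force: 0.0
```

```bash
cat > wt.py <<'E'
from h import *
import pickle
c1=pickle.load(open("w4.pkl","rb"));c2=optics.capture("wrist");pickle.dump(c2,open("w5.pkl","wb"))
S=6
def knob(c,uv,r):
    x0,y0=int(uv[0])-22,int(uv[1])-22
    im=cv2.resize(c["frame"][y0:y0+44,x0:x0+44],None,fx=S,fy=S,interpolation=2)
    g=cv2.GaussianBlur(cv2.cvtColor(im,cv2.COLOR_BGR2GRAY),(0,0),3)
    h=cv2.HoughCircles(g,cv2.HOUGH_GRADIENT,1,4,param1=60,param2=8,minRadius=int(r*S*.85),maxRadius=int(r*S*1.15))
    best=None
    if h is not None:
        h=[q for q in h[0][:12] if np.hypot(q[0]/S+x0-uv[0],q[1]/S+y0-uv[1])<6]
        if h:
            q=h[0];cv2.circle(im,(int(q[0]),int(q[1])),int(q[2]),(0,0,255),1);best=((q[0]+.5)/S-.5+x0,(q[1]+.5)/S-.5+y0)
    return best,im
G={"100":((249,173),45,17),"200":((393,176),55,21),"50":((391.5,261),34,13)}
rows=[[],[]]
for n,(uv,z,d) in G.items():
    rng=lambda c,X:(c["world_to_cam"]@np.append(X,1))[2]
    X=plane(c1,uv,z);a,i1=knob(c1,uv,373.5*d/2/rng(c1,X))
    X=plane(c1,a or uv,z);u2=proj(c2,X)[0];b,i2=knob(c2,u2,373.5*d/2/rng(c2,X))
    rows[0].append(i1);rows[1].append(i2)
    print(n,a,b,u2.round(1),"plane",X.round(1),b and plane(c2,b,z).round(1),a and b and tri((c1,a),(c2,b)))
cv2.imwrite("pics/kn.png",np.vstack([np.hstack(r) for r in rows]))
E
python3 wt.py
```

```text
100 (np.float32(249.66667), np.float32(174.16667)) (np.float32(252.16667), np.float32(229.66667)) [252.3 230.7] plane [ 443.9 -103.1   45. ] [ 443.8 -102.    45. ] (array([ 442.48754292, -103.68441109,   37.67049226]), [0.0, 0.0])
200 (np.float32(397.16666), np.float32(177.83333)) (np.float32(392.5), np.float32(235.5)) [393.7 235.8] plane [ 596.2 -102.7   55. ] [ 594.9 -102.5   55. ] (array([ 595.85501905, -102.88036741,   53.33704552]), [0.7, 0.7])
50 (np.float32(393.33334), np.float32(263.16666)) None [390.1 311.9] plane [ 603.  -200.8   34. ] None None
```

View pics/kn.png

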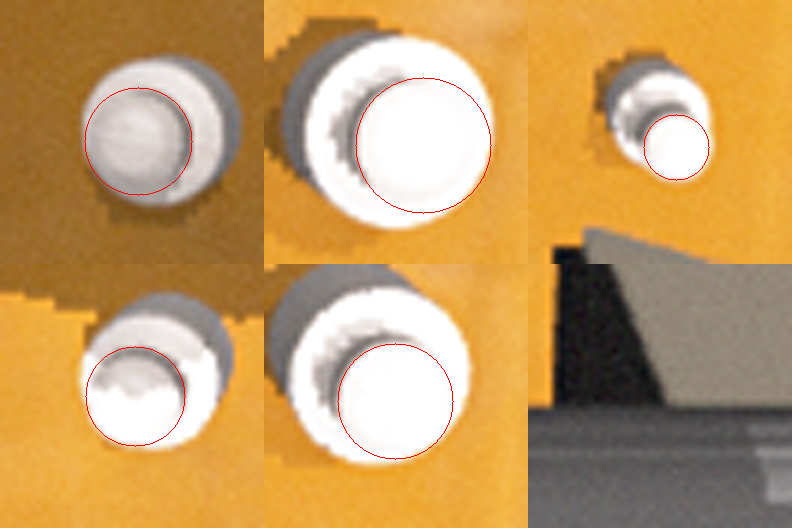

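The enlarged crops confirm the plain steel weights and the knob circles. Knob centres: 100 g (444, −102.5), 200 g (595, −102.5), 50 g (603, −201). Triangulated heights of 38 and 53 mm fit the stated 45 and 55 within about 1 px. First I take the 50 g.

Emit:
servo_tool([
  [-0.12,0.08,0.1],
  [-0.12,0.08,0.1],
  [-0.12,0.08,0.15],
  [-0.12,0.08,0.2],
  [-0.139,0.082,0.2],
  [0,0,0.2],
  [0,0,0.165],
  [0,0,0],
], spin=[0,0,0,0,0,0,0,0])

```text
time: 12.7
tool_pos: [601.3, -199.7, 57.3]
tcp_rot: [-3.136, -0.003, 1.595]
contact_force: [-0.2, 1.2, 1.3]
grip_width: 45.8
finger_force: 0.0
```

```bash
python3 - <<'E'
from h import *
o=monitor.get_obs();print(o["tool_pos"],o["tcp_rot"])
t=optics.capture("scene");w=optics.capture("wrist")
print(proj(w,[o["tool_pos"],(603,-200.8,34)]),proj(t,[o["tool_pos"],(603,-200.8,34)]))
a=cv2.resize(t["frame"][220:340,340:500],None,fx=3,fy=3);b=cv2.resize(w["frame"][240:480:,200:440],(360,360))
cv2.imwrite("pics/a50.png",np.hstack([a[:360],b])[:, :800])
E
```

```text
[ 601.28179753 -199.72320724   57.25969915] [-3.13607580e+00 -2.88525322e-03  1.59506957e+00]
[[319.88476557 297.70794007]
 [323.43207849 281.96176969]] [[414.26632325 274.18202398]
 [414.13283551 283.60422061]]
```

View pics/a50.png

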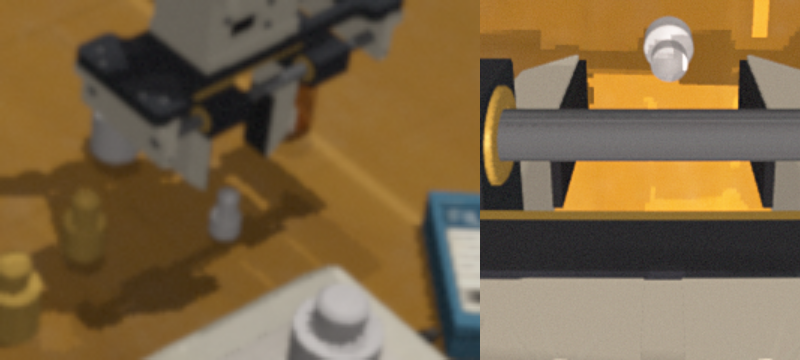

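The wrist crop shows the 50 g knob at about wrist pixel (326,281), between the fingers and 1.3 mm to the right of the prediction. I'm correcting that, then descending to grip.

Emit:
servo_tool([
  [-0.004,0.014,0.03],
  [0,0,0.06],
  [0,0,0.06],
  [0,0,0.046],
  [0,0,0],
  [0,0,0],
  [0,0,0],
  [0,0,0],
], spin=[0,0,0,0,0,0,0,0])

```text
time: 13.8
tool_pos: [606.1, -201.2, 21.3]
tcp_rot: [3.141, 0.0, 1.595]
contact_force: [-0.3, 0.9, 0.2]
grip_width: 45.7
finger_force: 0.0
```

Emit:
servo_tool([
  [0,0,0],
  [0,0,0],
  [0,0,0],
  [0,0,0],
  [0,0,0],
  [0,0,0],
  [0,0,0],
  [0,0,0],
], spin=[0,0,0,0,0,0,0,0], hand=-1)

```text
time: 14.8
tool_pos: [605.9, -201.1, 20.9]
tcp_rot: [3.142, -0.0, 1.595]
contact_force: [0.2, -0.0, 0.4]
grip_width: 11.0
finger_force: 30.0
```

Emit:
servo_tool([
  [0,0,-0.08],
  [0,0,-0.2],
  [0,0,-0.24],
  [0.1,0,-0.2],
  [0.2,-0.05,-0.18],
  [0.25,-0.05,0],
  [0.25,-0.06,0],
  [0.25,-0.06,0],
], spin=[0,0,0,0,0,0,0,0])

```text
time: 15.8
tool_pos: [556.2, 9.2, 202.4]
tcp_rot: [3.14, 0.0, 1.595]
contact_force: [1.2, 0.8, -0.3]
grip_width: 11.4
finger_force: 30.0
```

Emit:
servo_tool([
  [0.25,-0.06,0],
  [0.25,-0.06,0],
  [0.25,-0.06,0],
  [0.25,-0.06,0],
  [0.2,-0.05,0],
  [0.081,-0.027,0],
  [0,0,0],
  [0,0,0],
], spin=[0,0,0,0,0,0,0,0])

```text
time: 16.8
tool_pos: [487.5, 261.1, 201.2]
tcp_rot: [3.141, 0.0, 1.594]
contact_force: [-0.3, 1.1, -0.9]
grip_width: 11.6
finger_force: 30.0
```

Emit:
servo_tool([
  [0.006,0,0.1],
  [0,0,0.15],
  [0,0,0.15],
  [0,0,0.12],
  [0,0,0.06],
  [0,0,0.03],
  [0,0,0],
  [0,0,0],
], spin=[0,0,0,0,0,0,0,0])

```text
time: 17.8
tool_pos: [487.6, 263.6, 79.8]
tcp_rot: [3.14, -0.001, 1.595]
contact_force: [0.3, 0.1, -1.4]
grip_width: 11.1
finger_force: 30.0
```

Emit:
servo_tool([
  [0,0,0.035],
  [0,0,0.03],
  [0,0,0.02],
  [0,0,0.01],
  [0,0,0],
  [0,0,0],
  [0,0,0],
  [0,0,0],
], spin=[0,0,0,0,0,0,0,0])

```text
time: 18.8
tool_pos: [487.3, 263.8, 61.5]
tcp_rot: [3.14, -0.001, 1.596]
contact_force: [-4.4, -0.1, 13.8]
grip_width: 11.3
finger_force: 30.0
```

Emit:
servo_tool([
  [0,0,-0.005],
  [0,0,0],
  [0,0,0],
  [0,0,0],
  [0,0,-0.1],
  [0,0,-0.2],
  [0,0,-0.25],
  [0,0,-0.15],
], spin=[0,0,0,0,0,0,0,0], hand=-0.1)

```text
time: 19.8
tool_pos: [487.7, 263.7, 203.4]
tcp_rot: [3.139, -0.001, 1.595]
contact_force: [0.4, 0.2, 0.0]
grip_width: 41.2
finger_force: 0.0
```

Emit:
servo_tool([
  [-0.2,-0.03,0],
  [-0.26,-0.04,0],
  [-0.26,-0.04,0],
  [-0.26,-0.04,0],
  [-0.26,-0.04,0],
  [-0.26,-0.04,0],
  [-0.2,-0.03,0],
  [-0.126,0,0],
], spin=[0,0,0,0,0,0,0,0])

```text
time: 20.8
tool_pos: [443.5, -104.7, 200.9]
tcp_rot: [-3.142, 0.0, 1.593]
contact_force: [1.2, -0.3, -0.3]
grip_width: 41.2
finger_force: 0.0
```

Emit:
servo_tool([
  [0,0,0],
  [0,0,0.15],
  [0,0,0.2],
  [0,0,0.2],
  [0,0,0.1],
  [0,0,0],
  [0,0,0],
  [0,0,0],
], spin=[0,0,0,0,0,0,0,0])

```text
time: 21.8
tool_pos: [444.8, -102.9, 72.0]
tcp_rot: [3.139, 0.001, 1.596]
contact_force: [0.4, 0.9, -0.0]
grip_width: 41.2
finger_force: 0.0
```

```bash
cat > app.py <<'E'
# check a weight near the TCP with the wrist camera: python3 app.py x y z_top knob_d
from h import *
import sys
X=np.array([float(a) for a in sys.argv[1:4]]);d=float(sys.argv[4])
c=optics.capture("wrist");o=monitor.get_obs();print(o["tool_pos"].round(1),o["tcp_rot"].round(3),o["grip_width"],o["time"])
p=proj(c,X)[0];r=373.5*d/2/(c["world_to_cam"]@np.append(X,1))[2]
x0,y0=int(p[0])-40,int(p[1])-40
im=cv2.resize(c["frame"][y0:y0+80,x0:x0+80],None,fx=5,fy=5,interpolation=2)
g=cv2.GaussianBlur(cv2.cvtColor(im,cv2.COLOR_BGR2GRAY),(0,0),3)
h=cv2.HoughCircles(g,cv2.HOUGH_GRADIENT,1,4,param1=60,param2=8,minRadius=int(r*5*.88),maxRadius=int(r*5*1.12))
print("pred",p.round(1),"r",r.round(1))
for i,q in enumerate([q for q in h[0][:20] if np.hypot(q[0]-200,q[1]-200)<70][:3]):
    uv=(q[0]/5+x0-.4,q[1]/5+y0-.4);cv2.circle(im,(int(q[0]),int(q[1])),int(q[2]),((0,0,255),(255,0,0),(0,255,0))[i],1)
    print(uv,q[2]/5,plane(c,uv,X[2]).round(1))
cv2.imwrite(f"pics/app{int(o['time'])}.png",im)
E
python3 app.py 444 -102.5 45 17
```

```text
[ 444.6 -102.9   71.9] [3.140e+00 1.000e-03 1.596e+00] 41.01010491497711 21.85
pred [321.3 279.3] r 16.2
(np.float32(319.30002), np.float32(274.9)) 15.839999 [ 442.9 -100.1   45. ]
(np.float32(319.1), np.float32(279.9)) 15.960001 [ 442.9 -102.8   45. ]
(np.float32(323.9), np.float32(267.30002)) 17.880001 [445.2 -95.8  45. ]
```

Emit:
servo_tool([
  [0.003,-0.006,0.03],
  [0,0,0.06],
  [0,0,0.06],
  [0,0,0.06],
  [0,0,0],
  [0,0,0],
  [0,0,0],
  [0,0,0],
], spin=[0,0,0,0,0,0,0,0])

```text
time: 22.85
tool_pos: [443.0, -102.3, 29.2]
tcp_rot: [3.141, 0.0, 1.595]
contact_force: [-0.1, 0.2, 0.5]
grip_width: 41.2
finger_force: 0.0
```

Emit:
servo_tool([
  [0,0,0],
  [0,0,0],
  [0,0,0],
  [0,0,0],
  [0,0,0],
  [0,0,0],
  [0,0,0],
  [0,0,0],
], spin=[0,0,0,0,0,0,0,0], hand=-1)

```text
time: 23.85
tool_pos: [442.9, -102.3, 28.9]
tcp_rot: [3.141, 0.0, 1.595]
contact_force: [0.8, -0.6, 0.6]
grip_width: 15.4
finger_force: 30.0
```

Emit:
servo_tool([
  [0,0,-0.08],
  [0,0,-0.2],
  [0,0,-0.24],
  [0.1,0.02,-0.2],
  [0.2,0.04,-0.135],
  [0.25,0.04,0],
  [0.25,0.04,0],
  [0.25,0.04,0],
], spin=[0,0,0,0,0,0,0,0])

```text
time: 24.85
tool_pos: [473.2, 110.0, 199.7]
tcp_rot: [-3.141, 0.0, 1.595]
contact_force: [0.7, -0.1, -0.7]
grip_width: 15.6
finger_force: 30.0
```

Emit:
servo_tool([
  [0.25,0.04,0],
  [0.2,0.04,0],
  [0.127,0.006,0],
  [0,0,0],
  [0,0,0],
  [0,0,0.1],
  [0,0,0.1],
  [0,0,0],
], spin=[0,0,0,0,0,0,0,0])

```text
time: 25.85
tool_pos: [487.1, 222.9, 158.8]
tcp_rot: [-3.138, 0.001, 1.594]
contact_force: [0.3, -0.4, -1.0]
grip_width: 15.7
finger_force: 30.0
```

Emit:
servo_tool([
  [0.004,0.004,0.1],
  [0,0,0.12],
  [0,0,0.12],
  [0,0,0.06],
  [0,0,0.03],
  [0,0,0],
  [0,0,0],
  [0,0,0],
], spin=[0,0,0,0,0,0,0,0])

```text
time: 26.85
tool_pos: [489.1, 225.3, 74.5]
tcp_rot: [3.14, -0.0, 1.595]
contact_force: [-0.4, -1.5, -1.2]
grip_width: 15.4
finger_force: 30.0
```

Emit:
servo_tool([
  [0,0,0.03],
  [0,0,0.02],
  [0,0,0.015],
  [0,0,0.005],
  [0,0,0],
  [0,0,0],
  [0,0,0],
  [0,0,0],
], spin=[0,0,0,0,0,0,0,0])

```text
time: 27.85
tool_pos: [488.8, 225.2, 60.0]
tcp_rot: [3.141, -0.0, 1.595]
contact_force: [-0.1, 0.1, -1.2]
grip_width: 15.5
finger_force: 30.0
```

Emit:
servo_tool([
  [0,0,0.005],
  [0,0,0.005],
  [0,0,0],
  [0,0,0],
  [0,0,0],
  [0,0,0],
  [0,0,0],
  [0,0,0],
], spin=[0,0,0,0,0,0,0,0])

```text
time: 28.85
tool_pos: [489.3, 225.3, 58.8]
tcp_rot: [3.14, -0.0, 1.595]
contact_force: [-0.8, -0.5, 5.3]
grip_width: 15.3
finger_force: 30.0
```

Emit:
servo_tool([
  [0,0,0],
  [0,0,0],
  [0,0,0],
  [0,0,0],
  [0,0,-0.1],
  [0,0,-0.2],
  [0,0,-0.25],
  [0,0,-0.15],
], spin=[0,0,0,0,0,0,0,0], hand=0)

```text
time: 29.85
tool_pos: [489.3, 225.3, 200.4]
tcp_rot: [3.139, -0.001, 1.595]
contact_force: [0.1, 0.1, 0.1]
grip_width: 46.0
finger_force: 0.0
```

Emit:
servo_tool([
  [-0.2,0.06,0],
  [-0.26,0.08,0],
  [-0.26,0.08,0],
  [-0.26,0.08,0],
  [-0.26,0.08,0],
  [-0.25,0.08,0],
  [-0.161,0.031,0],
  [0,0,0],
], spin=[0,0,0,0,0,0,0,0])

```text
time: 30.85
tool_pos: [595.1, -105.0, 197.3]
tcp_rot: [-3.141, 0.0, 1.592]
contact_force: [-0.0, 0.2, -0.6]
grip_width: 45.9
finger_force: 0.0
```

Emit:
servo_tool([
  [0,0,0],
  [0,0,0.15],
  [0,0,0.2],
  [0,0,0.15],
  [0,0,0.07],
  [0,0,0],
  [0,0,0],
  [0,0,0],
], spin=[0,0,0,0,0,0,0,0])

```text
time: 31.85
tool_pos: [595.8, -102.7, 85.3]
tcp_rot: [3.139, 0.001, 1.595]
contact_force: [-0.8, -0.3, 0.3]
grip_width: 45.9
finger_force: 0.0
```

```bash
python3 app.py 595 -102.5 55 21
```

```text
[ 595.7 -102.7   85.1] [3.140e+00 1.000e-03 1.595e+00] 45.63236795330864 31.9
pred [321.2 277.5] r 19.7
(np.float32(322.30002), np.float32(271.9)) 19.0 [595.5 -99.3  55. ]
(np.float32(322.5), np.float32(276.5)) 19.08 [ 595.7 -101.9   55. ]
(np.float32(322.7), np.float32(277.5)) 19.9 [ 595.8 -102.5   55. ]
```

Emit:
servo_tool([
  [0,0,0.04],
  [0,0,0.06],
  [0,0,0.07],
  [0,0,0.056],
  [0,0,0],
  [0,0,0],
  [0,0,0],
  [0,0,0],
], spin=[0,0,0,0,0,0,0,0])

```text
time: 32.9
tool_pos: [595.3, -102.6, 39.2]
tcp_rot: [3.141, 0.0, 1.595]
contact_force: [-0.0, 0.5, -1.0]
grip_width: 45.7
finger_force: 0.0
```

Emit:
servo_tool([
  [0,0,0],
  [0,0,0],
  [0,0,0],
  [0,0,0],
  [0,0,0],
  [0,0,0],
  [0,0,0],
  [0,0,0],
], spin=[0,0,0,0,0,0,0,0], hand=-1)

```text
time: 33.9
tool_pos: [595.3, -102.6, 38.8]
tcp_rot: [3.141, 0.0, 1.595]
contact_force: [1.5, 0.3, 0.6]
grip_width: 19.8
finger_force: 30.0
```

Emit:
servo_tool([
  [0,0,-0.08],
  [0,0,-0.2],
  [0,0,-0.24],
  [0.1,-0.04,-0.2],
  [0.2,-0.07,-0.085],
  [0.25,-0.08,0],
  [0.25,-0.09,0],
  [0.25,-0.09,0],
], spin=[0,0,0,0,0,0,0,0])

```text
time: 34.9
tool_pos: [514.7, 106.9, 200.6]
tcp_rot: [3.142, -0.0, 1.595]
contact_force: [0.3, -0.3, -1.9]
grip_width: 19.6
finger_force: 30.0
```

Emit:
servo_tool([
  [0.2,-0.08,0],
  [0.12,-0.03,0],
  [0.052,-0.015,0],
  [0,0,0],
  [0,0,0.1],
  [0,0,0.1],
  [0,0,0],
  [0,0,0],
], spin=[0,0,0,0,0,0,0,0])

```text
time: 35.9
tool_pos: [489.8, 178.7, 160.5]
tcp_rot: [3.141, -0.0, 1.594]
contact_force: [0.7, -0.8, -1.5]
grip_width: 19.5
finger_force: 30.0
```

Lower 101 mm.

Emit:
servo_tool([
  [0.002,0,0.1],
  [0,0,0.12],
  [0,0,0.12],
  [0,0,0.06],
  [0,0,0.03],
  [0,0,0],
  [0,0,0],
  [0,0,0],
], spin=[0,0,0,0,0,0,0,0])

```text
time: 36.9
tool_pos: [489.5, 179.8, 74.3]
tcp_rot: [3.14, -0.0, 1.595]
contact_force: [0.0, -0.6, -2.5]
grip_width: 19.4
finger_force: 30.0
```

Emit:
servo_tool([
  [0,0,0.03],
  [0,0,0.03],
  [0,0,0.015],
  [0,0,0.009],
  [0,0,0],
  [0,0,0],
  [0,0,0],
  [0,0,0],
], spin=[0,0,0,0,0,0,0,0])

```text
time: 37.9
tool_pos: [489.6, 179.8, 58.4]
tcp_rot: [3.14, -0.0, 1.595]
contact_force: [-3.8, -0.3, 12.1]
grip_width: 19.4
finger_force: 30.0
```

Emit:
servo_tool([
  [0,0,-0.003],
  [0,0,0],
  [0,0,0],
  [0,0,-0.1],
  [0,0,-0.25],
  [0,0,-0.25],
  [0,0,-0.25],
  [-0.15,0,-0.25],
], spin=[0,0,0,0,0,0,0,0], hand=0)

```text
time: 38.9
tool_pos: [489.5, 150.5, 279.0]
tcp_rot: [3.142, -0.001, 1.598]
contact_force: [0.8, -0.2, 0.3]
grip_width: 45.9
finger_force: 0.0
```

Emit:
servo_tool([
  [-0.25,0,-0.1],
  [-0.28,0.01,0],
  [-0.29,0.01,0],
  [-0.29,0.01,0],
  [-0.29,0.01,0],
  [-0.29,0.01,0],
  [-0.28,0,0],
  [-0.16,0,0],
], spin=[0,0,0,0,0,0,0,0])

```text
time: 39.9
tool_pos: [509.8, -278.6, 296.7]
tcp_rot: [-3.141, -0.0, 1.593]
contact_force: [-0.2, 0.3, -0.7]
grip_width: 45.9
finger_force: 0.0
```

Emit:
servo_tool([
  [-0.07,0,0],
  [0,0,0],
  [0,0,0],
  [0,0,0],
  [0,0,0],
  [0,0,0],
  [0,0,0],
  [0,0,0],
], spin=[0,0,0,0,0,0,0,0])

```text
time: 40.9
tool_pos: [510.6, -289.9, 297.5]
tcp_rot: [3.142, -0.0, 1.595]
contact_force: [-0.3, -0.1, 0.8]
grip_width: 45.8
finger_force: 0.0
```

```bash
python3 app.py 510 -375 153 26; ls pics
```

```text
[ 510.6 -289.9  297.5] [ 3.142 -0.     1.595] 45.82324925409247 40.95
pred [319.4 323.2] r 14.6
(np.float32(314.30002), np.float32(311.5)) 14.44 [ 505.3 -363.7  153. ]
(np.float32(314.1), np.float32(312.7)) 15.6 [ 505.1 -364.9  153. ]
(np.float32(309.1), np.float32(314.7)) 16.08 [ 500.7 -366.9  153. ]
a50.png
app21.png
app31.png
app40.png
crop1.png
kn.png
s2.png
scene0.png
top0.png
w1.png
w1c.png
w3.png
w4.png
wrist0.png
```

The gripper hides the knob from here, so I'm moving 60 mm further.

Emit:
servo_tool([
  [-0.15,0,0],
  [-0.15,0,0],
  [0,0,0],
  [0,0,0],
  [0,0,0],
  [0,0,0],
  [0,0,0],
  [0,0,0],
], spin=[0,0,0,0,0,0,0,0])

```text
time: 41.95
tool_pos: [512.2, -349.7, 297.6]
tcp_rot: [3.141, 0.0, 1.596]
contact_force: [-0.1, 0.0, -0.9]
grip_width: 46.0
finger_force: 0.0
```

```bash
python3 app.py 510 -375 153 26
```

```text
[ 512.2 -349.7  297.5] [ 3.141 -0.     1.596] 46.07354766892669 42.0
pred [319.1 259. ] r 15.3
(np.float32(313.7), np.float32(264.5)) 15.26 [ 505.5 -380.1  153. ]
(np.float32(313.7), np.float32(263.5)) 14.4800005 [ 505.5 -379.2  153. ]
(np.float32(314.1), np.float32(265.30002)) 15.88 [ 505.8 -380.8  153. ]
```

View pics/app42.png

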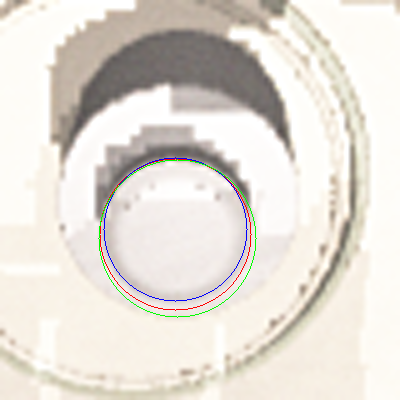

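The crop shows the 500 g on the pan, with the knob circle centred near (175,230), which is about (505.6, −379.5).

Emit:
servo_tool([
  [-0.074,-0.018,0],
  [-0.074,-0.019,0.1],
  [0,0,0.15],
  [0,0,0.15],
  [0,0,0.1],
  [0,0,0.035],
  [0,0,0],
  [0,0,0],
], spin=[0,0,0,0,0,0,0,0])

```text
time: 43.0
tool_pos: [505.8, -380.2, 191.6]
tcp_rot: [3.14, 0.001, 1.595]
contact_force: [-0.5, 0.2, -0.3]
grip_width: 46.2
finger_force: 0.0
```

```bash
python3 app.py 505.6 -379.5 153 26; python3 - <<'E'
from h import *
t=optics.capture("scene");print(proj(t,[(505.6,-379.5,153)]))
E
```

```text
[ 505.8 -380.1  191.6] [3.140e+00 1.000e-03 1.595e+00] 45.639973780960595 43.05
pred [322.3 271.3] r 23.4
(np.float32(321.30002), np.float32(270.7)) 21.6 [ 505.  -379.2  153. ]
(np.float32(322.30002), np.float32(270.5)) 22.0 [ 505.6 -379.   153. ]
(np.float32(321.9), np.float32(268.5)) 23.84 [ 505.3 -377.9  153. ]
[[452.81625981 319.3286942 ]]
```

Emit:
servo_tool([
  [0.003,0,0.06],
  [0,0,0.08],
  [0,0,0.08],
  [0,0,0.046],
  [0,0,0],
  [0,0,0],
  [0,0,0],
  [0,0,0],
], spin=[0,0,0,0,0,0,0,0])

```text
time: 44.1
tool_pos: [505.6, -379.2, 137.8]
tcp_rot: [3.141, 0.001, 1.595]
contact_force: [0.2, 0.2, -0.3]
grip_width: 46.0
finger_force: 0.0
```

Emit:
servo_tool([
  [0,0,0],
  [0,0,0],
  [0,0,0],
  [0,0,0],
  [0,0,0],
  [0,0,0],
  [0,0,0],
  [0,0,0],
], spin=[0,0,0,0,0,0,0,0], hand=-1)

```text
time: 45.1
tool_pos: [505.6, -379.1, 137.4]
tcp_rot: [3.141, 0.0, 1.595]
contact_force: [2.2, -0.3, -0.6]
grip_width: 24.9
finger_force: 30.0
```

Emit:
servo_tool([
  [0,0,-0.05],
  [0,0,-0.12],
  [0,0,-0.15],
  [0.06,0,-0.1],
  [0.14,0,-0.04],
  [0.2,0,0],
  [0.23,0,0],
  [0.23,0,0],
], spin=[0,0,0,0,0,0,0,0])

```text
time: 46.1
tool_pos: [500.2, -204.8, 229.0]
tcp_rot: [-3.14, -0.001, 1.595]
contact_force: [0.3, -0.5, -4.0]
grip_width: 24.5
finger_force: 30.0
```

Emit:
servo_tool([
  [0.23,0,0],
  [0.23,-0.003,0],
  [0.23,-0.003,0],
  [0.23,-0.003,0],
  [0.23,-0.004,0],
  [0.23,0,0],
  [0.18,0,0],
  [0.1,0,0],
], spin=[0,0,0,0,0,0,0,0])

```text
time: 47.1
tool_pos: [488.9, 127.0, 229.2]
tcp_rot: [-3.14, -0.0, 1.598]
contact_force: [0.1, -1.7, -4.8]
grip_width: 25.0
finger_force: 30.0
```

Emit:
servo_tool([
  [0,0,0],
  [0,0,0],
  [0,0,0.1],
  [0,0,0.1],
  [0,0,0],
  [0,0,0],
  [0,0,0],
  [0,0,0],
], spin=[0,0,0,0,0,0,0,0])

```text
time: 48.1
tool_pos: [490.7, 124.7, 189.9]
tcp_rot: [3.14, -0.0, 1.595]
contact_force: [0.5, -0.2, -5.5]
grip_width: 24.8
finger_force: 30.0
```

Emit:
servo_tool([
  [0,0,0.1],
  [0,0,0.14],
  [0,0,0.12],
  [0,0,0.06],
  [0,0,0.05],
  [0,0,0.05],
  [0,0,0.04],
  [0,0,0],
], spin=[0,0,0,0,0,0,0,0])

```text
time: 49.1
tool_pos: [490.2, 124.7, 76.9]
tcp_rot: [-3.141, 0.0, 1.595]
contact_force: [-0.6, -0.1, -4.6]
grip_width: 24.6
finger_force: 30.0
```

Emit:
servo_tool([
  [0,0,0.03],
  [0,0,0.03],
  [0,0,0.018],
  [0,0,0.012],
  [0,0,0.004],
  [0,0,0],
  [0,0,0],
  [0,0,0],
], spin=[0,0,0,0,0,0,0,0])

```text
time: 50.1
tool_pos: [490.8, 124.9, 59.0]
tcp_rot: [3.14, -0.0, 1.595]
contact_force: [-2.8, 2.5, 5.7]
grip_width: 24.6
finger_force: 30.0
```

Emit:
servo_tool([
  [0,0,0],
  [0,0,0],
  [0,0,0],
  [0,0,-0.08],
  [0,0,-0.2],
  [0,0,-0.25],
  [0.1,0,-0.25],
  [0.15,0,-0.2],
], spin=[0,0,0,0,0,0,0,0], hand=0)

```text
time: 51.1
tool_pos: [489.5, 174.7, 256.7]
tcp_rot: [3.14, -0.0, 1.594]
contact_force: [0.5, -0.5, -0.4]
grip_width: 45.9
finger_force: 0.0
```

Emit:
servo_tool([
  [0.1,0,-0.15],
  [0.05,0,0],
  [0,0,0],
  [0,0,0],
  [0,0,0],
  [0,0,0],
  [0,0,0],
  [0,0,0],
], spin=[0,0,0,0,0,0,0,0])

```text
time: 52.1
tool_pos: [488.5, 204.7, 284.5]
tcp_rot: [3.141, -0.0, 1.595]
contact_force: [-0.9, -0.0, 0.1]
grip_width: 45.9
finger_force: 0.0
```

```bash
python3 - <<'E'
from h import *
c=optics.capture("wrist");o=monitor.get_obs();print(o["tool_pos"],o["tcp_rot"],o["time"])
for y in(61.5,23,-22.5,-77):print(proj(c,[(488.7-.025*y,202+y,75)]))
print(proj(c,[(486,312,105)]))
im=c["frame"][40:300,200:440];cv2.imwrite("pics/w6.png",cv2.resize(im,None,fx=2.3,fy=2.3,interpolation=2))
E
```

```text
[488.4675551  204.68729156 284.53996442] [ 3.14151289e+00 -8.81888809e-05  1.59533994e+00] 52.15
[[322.48409427 154.87930902]]
[[322.49524229 194.9585863 ]]
[[322.50705993 239.71848579]]
[[322.51950407 289.83875407]]
[[322.58064245  97.5056671 ]]
```

View pics/w6.png

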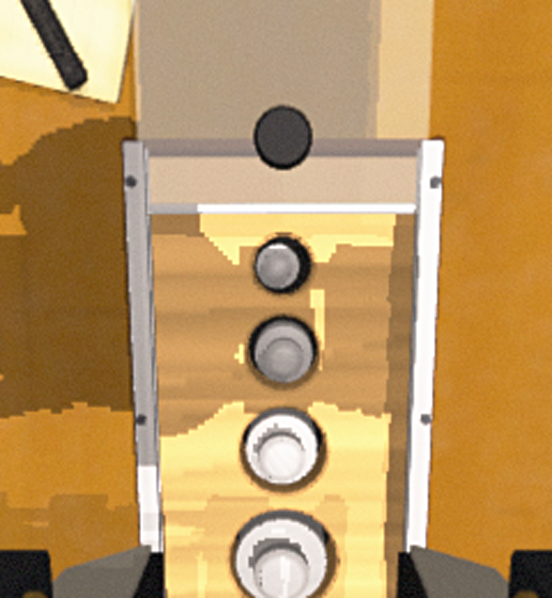

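The crop shows all four weights upright in their wells, with knobs at (281,263), (284,352), (282,452) and (282,575). That matches the predictions for tops at 75 mm. The lid knob is at (283,137). Now I shut the lid.

Emit:
servo_tool([
  [0.15,0,0],
  [0.2,0.003,0],
  [0.13,0,0.1],
  [0.057,0,0.2],
  [0,0,0.25],
  [0,0,0.2],
  [0,0,0.05],
  [0,0,0],
], spin=[0,0,0,0,0,0,0,0])

```text
time: 53.15
tool_pos: [486.8, 312.2, 125.0]
tcp_rot: [3.141, -0.0, 1.595]
contact_force: [0.1, -0.1, 1.0]
grip_width: 46.0
finger_force: 0.0
```

Emit:
servo_tool([
  [0,0,0.03],
  [0,0,0.05],
  [0,0,0.04],
  [0,0,0.03],
  [0,0,0.01],
  [0,0,0],
  [0,0,0],
  [0,0,0],
], spin=[0,0,0,0,0,0,0,0])

```text
time: 54.15
tool_pos: [486.6, 312.2, 92.8]
tcp_rot: [3.141, -0.0, 1.595]
contact_force: [-0.0, 0.3, -0.3]
grip_width: 45.8
finger_force: 0.0
```

Emit:
servo_tool([
  [0,0,0.016],
  [0,0,0],
  [0,0,0],
  [0,0,0],
  [0,0,0],
  [0,0,0],
  [0,0,0],
  [0,0,0],
], spin=[0,0,0,0,0,0,0,0], hand=-1)

```text
time: 55.15
tool_pos: [486.8, 312.1, 89.3]
tcp_rot: [3.141, -0.0, 1.595]
contact_force: [4.6, 0.4, -4.4]
grip_width: 20.5
finger_force: 30.0
```

Emit:
servo_tool([
  [-0.03,0,0],
  [-0.08,0,0],
  [-0.12,0,0],
  [-0.14,0,0],
  [-0.14,0,0],
  [-0.12,0,0],
  [-0.08,0,0],
  [-0.03,0,0],
], spin=[0,0,0,0,0,0,0,0])

```text
time: 56.15
tool_pos: [490.6, 163.7, 89.3]
tcp_rot: [3.14, -0.001, 1.594]
contact_force: [6.3, 2.1, -6.7]
grip_width: 20.8
finger_force: 30.0
```

Emit:
servo_tool([
  [-0.08,0,0],
  [-0.06,0,0],
  [-0.04,0,0],
  [-0.01,0,0],
  [0,0,0],
  [0,0,0],
  [0,0,0],
  [0,0,0],
], spin=[0,0,0,0,0,0,0,0])

```text
time: 57.15
tool_pos: [491.6, 126.1, 89.3]
tcp_rot: [3.14, -0.0, 1.595]
contact_force: [5.5, -2.5, -6.9]
grip_width: 20.9
finger_force: 30.0
```

Emit:
servo_tool([
  [-0.01,0,0],
  [-0.01,0,0],
  [-0.01,0,0],
  [-0.005,0,0],
  [0,0,0],
  [0,0,0],
  [0,0,0],
  [0,0,0],
], spin=[0,0,0,0,0,0,0,0])

```text
time: 58.15
tool_pos: [491.7, 121.9, 89.3]
tcp_rot: [3.14, -0.005, 1.595]
contact_force: [6.1, 13.5, -7.9]
grip_width: 20.7
finger_force: 30.0
```

Emit:
servo_tool([
  [0,0,0],
  [0,0,0],
  [0,0,0],
  [0,0,0],
  [0,0,-0.08],
  [0,0,-0.2],
  [0,0,-0.25],
  [0.2,0,-0.25],
], spin=[0,0,0,0,0,0,0,0], hand=0)

```text
time: 59.15
tool_pos: [490.3, 156.8, 245.8]
tcp_rot: [-3.142, 0.001, 1.592]
contact_force: [1.1, 0.5, 0.0]
grip_width: 45.7
finger_force: 0.0
```

Emit:
servo_tool([
  [0.15,0,-0.2],
  [0,0,0],
  [0,0,0],
  [0,0,0],
  [0,0,0],
  [0,0,0],
  [0,0,0],
  [0,0,0],
], spin=[0,0,0,0,0,0,0,0])

```text
time: 60.15
tool_pos: [489.5, 188.1, 284.1]
tcp_rot: [3.142, -0.0, 1.595]
contact_force: [0.4, -0.6, 0.0]
grip_width: 46.0
finger_force: 0.0
```

```bash
python3 - <<'E'
from h import *
c=optics.capture("wrist");s=optics.capture("scene");o=monitor.get_obs();print(o["tool_pos"],o["contact_force"],o["time"])
print("knob pred",proj(c,[(490.7,122,105)]))
a=cv2.resize(c["frame"][20:320,220:420],(400,600));b=cv2.resize(s["frame"][140:380,200:360],(400,600))
cv2.imwrite("pics/end.png",np.hstack([a,b]))
E
```

```text
[489.4803547  188.1891862  284.16030896] [-1.51619076 -0.07452155  0.36240518] 60.25
knob pred [[321.97103631 288.71626804]]
```

View pics/end.png

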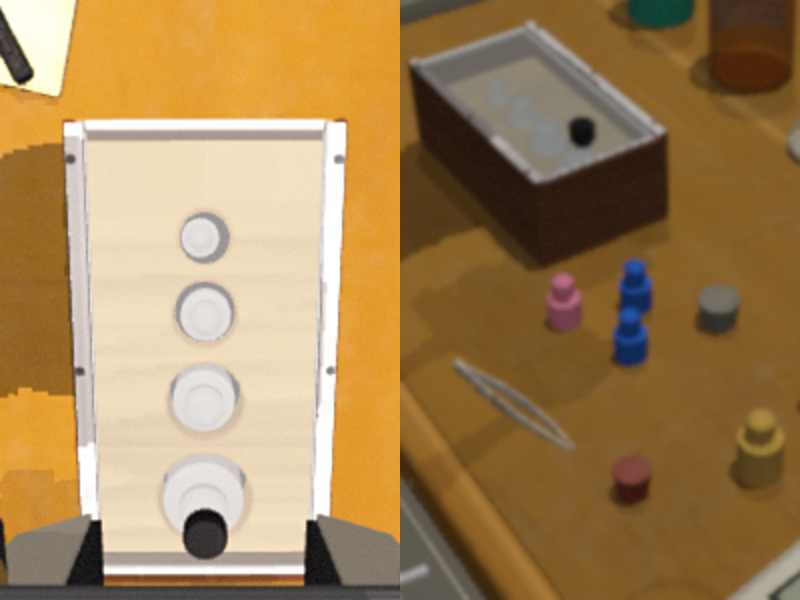

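The lid is flush at both ends with its knob at (205,533), and all four weights are seated under it. The brass and look-alikes in view haven't moved. Handing in.

```bash
python3 -c "
from plant import workorder
print(workorder.close_job())"
```

```text
the job is handed in; nothing more can be done
None
```

All four steel weights are upright and fully down in their own wells, the lid is slid fully shut, the brass weights were not touched, and the job was handed in at about 60 s of the 128 s limit.

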